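# Fill the front row of the sloping stock tray and close its cover

### The job

Fill the empty front row of the sloping blue stock tray with the three loose white couplings: one in each lane, lying lengthwise in its cradle (pointing up the slope) with its lower end at the front lip, so that the three make a neat row. Then close the clear cover fully. Leave the couplings of the upper row and the other things on the desk where they are.

Things in the scene. Friction and masses are not known exactly. Their poses are not given: they have to be found in the camera images.
- stock_tray: blue steel parts tray on a bolted stand, its floor rising away from the robot at 22 deg. Origin on the floor at the inside of the front (lower) lip, mid-width, 72 above the desk; x up the slope, y left, z square off the floor. Inside 134 (x) by 138 (y); walls 36 high, front lip 7 high, 2.5 thick. A 7 high bar at x = 77 to 80 parts the empty front row from the full upper row
- cover (a joint): clear plastic cover of the tray with metal edges and a red finger tab, hinged on the tray's upper edge; 141 from hinge to front edge, 143 wide, 3 thick. 0 = closed, flat on the tray's walls; grows as it opens, at most 2.3 rad. A stiff hinge: it stays where it is left (about 0.2 N m moves it). It starts wide open
- cover_tab (a point): middle of the cover's red finger tab, 147 from the hinge axis. The tab is 44 wide, 5 thick and reaches 15 past the cover's front edge. x points from the tab to the hinge in the plane of the cover, z is the normal of its outer face (up off the tray when closed)
- cover_hinge (a point): middle of the hinge axis, in the tray's frame at x = 138.5, z = 36; axes as for the tab
- lane_1 (a point): the left lane's place in the front row, on the tray floor under the middle of a coupling that lies 1 mm off the front lip (26 up from the lip); axes as the tray's. Lanes are 44 apart with separators 7 high; in each, two round rails 18 apart with tops 5 high cradle a coupling, its axis 16 above the floor
- lane_2 (a point): the middle lane's place in the front row, on the tray floor under the middle of a coupling that lies 1 mm off the front lip (26 up from the lip); axes as the tray's. Lanes are 44 apart with separators 7 high; in each, two round rails 18 apart with tops 5 high cradle a coupling, its axis 16 above the floor
- lane_3 (a point): the right lane's place in the front row, on the tray floor under the middle of a coupling that lies 1 mm off the front lip (26 up from the lip); axes as the tray's. Lanes are 44 apart with separators 7 high; in each, two round rails 18 apart with tops 5 high cradle a coupling, its axis 16 above the floor
- coupling_1_mid (a point): middle of a loose white plastic conduit coupling, a tube 50 long and 27 across with a slight waist, 30 g, lying on its side on the desk; its axis is y. All three are alike
- coupling_2_mid (a point): middle of a loose white plastic conduit coupling, a tube 50 long and 27 across with a slight waist, 30 g, lying on its side on the desk; its axis is y. All three are alike
- coupling_3_mid (a point): middle of a loose white plastic conduit coupling, a tube 50 long and 27 across with a slight waist, 30 g, lying on its side on the desk; its axis is y. All three are alike
- upper_1: white coupling of the same kind already lying in the tray's upper row; stays there. Origin on its side, y along its axis
- upper_2: white coupling of the same kind already lying in the tray's upper row; stays there. Origin on its side, y along its axis
- upper_3: white coupling of the same kind already lying in the tray's upper row; stays there. Origin on its side, y along its axis
- tape_green: roll of green tape lying flat on the desk, 66 across, 15 high; origin under its centre; bystander
- tape_black: roll of black tape lying flat on the desk, 70 across, 18 high; origin under its centre; bystander
- padlock: brass padlock lying on the desk, 62x40x17; origin under its middle; bystander

How it is judged:
On the way, in this order (a step that is already met when the one before it is completed fails the run):
1. a coupling lies in each of the three front lanes (((y of coupling_1_mid in the frame of lane_1 between -0.009 and 0.009 m and x of coupling_1_mid in the frame of lane_1 between -0.006 and 0.01 m and z of coupling_1_mid in the frame of lane_1 between 0.009 and 0.021 m and angle between the y axis of coupling_1_mid and the x axis of lane_1, either way round below 0.2 rad) or (y of coupling_2_mid in the frame of lane_1 between -0.009 and 0.009 m and x of coupling_2_mid in the frame of lane_1 between -0.006 and 0.01 m and z of coupling_2_mid in the frame of lane_1 between 0.009 and 0.021 m and angle between the y axis of coupling_2_mid and the x axis of lane_1, either way round below 0.2 rad) or (y of coupling_3_mid in the frame of lane_1 between -0.009 and 0.009 m and x of coupling_3_mid in the frame of lane_1 between -0.006 and 0.01 m and z of coupling_3_mid in the frame of lane_1 between 0.009 and 0.021 m and angle between the y axis of coupling_3_mid and the x axis of lane_1, either way round below 0.2 rad)) and ((y of coupling_1_mid in the frame of lane_2 between -0.009 and 0.009 m and x of coupling_1_mid in the frame of lane_2 between -0.006 and 0.01 m and z of coupling_1_mid in the frame of lane_2 between 0.009 and 0.021 m and angle between the y axis of coupling_1_mid and the x axis of lane_2, either way round below 0.2 rad) or (y of coupling_2_mid in the frame of lane_2 between -0.009 and 0.009 m and x of coupling_2_mid in the frame of lane_2 between -0.006 and 0.01 m and z of coupling_2_mid in the frame of lane_2 between 0.009 and 0.021 m and angle between the y axis of coupling_2_mid and the x axis of lane_2, either way round below 0.2 rad) or (y of coupling_3_mid in the frame of lane_2 between -0.009 and 0.009 m and x of coupling_3_mid in the frame of lane_2 between -0.006 and 0.01 m and z of coupling_3_mid in the frame of lane_2 between 0.009 and 0.021 m and angle between the y axis of coupling_3_mid and the x axis of lane_2, either way round below 0.2 rad)) and ((y of coupling_1_mid in the frame of lane_3 between -0.009 and 0.009 m and x of coupling_1_mid in the frame of lane_3 between -0.006 and 0.01 m and z of coupling_1_mid in the frame of lane_3 between 0.009 and 0.021 m and angle between the y axis of coupling_1_mid and the x axis of lane_3, either way round below 0.2 rad) or (y of coupling_2_mid in the frame of lane_3 between -0.009 and 0.009 m and x of coupling_2_mid in the frame of lane_3 between -0.006 and 0.01 m and z of coupling_2_mid in the frame of lane_3 between 0.009 and 0.021 m and angle between the y axis of coupling_2_mid and the x axis of lane_3, either way round below 0.2 rad) or (y of coupling_3_mid in the frame of lane_3 between -0.009 and 0.009 m and x of coupling_3_mid in the frame of lane_3 between -0.006 and 0.01 m and z of coupling_3_mid in the frame of lane_3 between 0.009 and 0.021 m and angle between the y axis of coupling_3_mid and the x axis of lane_3, either way round below 0.2 rad))), for 0.2 s.
2. the cover is closed (value of joint cover below 0.06 rad), for 0.2 s.
At the end, for the whole second after the job is handed in: Each of the three front lanes holds one coupling, lying along the lane within 0.2 rad, its middle within 9 mm of the lane's centre line, 9 to 21 mm off the tray floor, its lower end at the front lip (gap under about 11 mm); the cover is closed (joint under 0.06 rad) (all of step 1 and value of joint cover below 0.06 rad); the robot touches nothing.
It fails at once if the green tape is pushed aside (over 20 mm) (distance of tape_green from where it was at the start of the episode above 0.02 m).
It fails at once if the black tape is pushed aside (over 20 mm) (distance of tape_black from where it was at the start of the episode above 0.02 m).
It fails at once if the padlock is pushed aside (over 20 mm) (distance of padlock from where it was at the start of the episode above 0.02 m).
It fails at once if a coupling of the upper row is disturbed (over 15 mm) (distance of any of upper_1, upper_2, upper_3 from where it was at the start of the episode above 0.015 m).
It also fails if it takes over 58 s, if anything falls off the work surface, if the arm or the gripper's body presses on something with over 40 N, if the wrist force passes 120 N, or if a joint passes its speed limit or range.

### The arm

A 7-joint arm with a two-finger parallel gripper is mounted at the origin on a cart in front of the work surface, level with it; the furniture and walls round the work are solid. World frame = base frame: x ahead of the robot, y to its left, z up, the work surface at z = 0. Lengths are in m, angles in rad, forces in N, time in s.
With the tool pointing down it reaches from about 0.425 to 0.825 m from the base axis. Payload 3.6 kg.
Tool frame: the origin (TCP) lies between the finger pads; the fingertips stand 8 mm ahead of it and the grasp point (between the pads) lies 11 mm behind it (tips_ahead is the distance from the TCP to the fingertips, in m); z points along the fingers, y is the line along which they close (so a half turn about z gives the same grasp; the last joint's range is limited). The gripper opens to 85 mm and grips with 20 to 120 N. Pads are 22 mm wide; open, the fingers measure 114 mm over their backs; the gripper's body (76 mm by 85 mm) begins 54 mm behind the grasp point. The pads swing forward as they close: fully open they stand 13 mm farther back than shut.
Start: joints at [-1.292, 0.615, -0.013, 1.423, 0.008, 1.103, -0.04], TCP at [0.195, 0.62, 0.239] pointing down, gripper open.
Joint ranges: [-3.12, 3.12], [-0.3, 2.06], [-1.34, 1.32], [0.26, 2.42], [-1.36, 4.5], [0.01, 1.98], [-2.84, 2.84]. Speed limits (rad/s): [2.79, 2.79, 3.14, 3.14, 3.14, 3.14, 3.14].

### API

Orientations are given as a unit quaternion [x, y, z, w].
In Python, from cell import * gives the robot as it stands.
- The arm moves only by the tool carry_out, never from a script. Its argument "increments" is a list that holds one entry, the list of rows, each a list of 7 numbers: the shift along the world's x, y, z scaled (see below), then the turn, a rotation vector about the world's x, y, z scaled (see below), then the opening, from -1 (shut) to 1 (fully open). A call has 1 to 12 rows; each row shifts and turns the commanded pose from where the row before left it; what a row does not reach is not made up. The controller multiplies each number of a shift by 50 mm and each number of a turn by 5 degrees. A row lasts 1/8 s, in which the tool goes at most 62.5 mm and 10.7 degrees, less where a joint would pass 70% of its speed; a pose out of reach is approached as far as the arm can. A call with a number of a shift or a turn outside -1 to 1 is refused whole. A call with a gripper value outside its range is refused whole. The fingers move at their own pace and stop on an object; "grip_force" is the grip in N (left out, the last holds). Time passes only in rows, so rows that do not move let the fingers close. It gives the time, the measured TCP pose, the force, the opening and the grip force at its end, in the units of the state.
- state(): the state, without advancing time (a new reading comes with each control period).
- snapshot(name): name is "scene" or "top"; returns a dict with "color" (400x640x3 uint8, red, green, blue), "depth" (400x640 float32, m along the optical axis (not along the pixel's ray), 0 where there is no reading), "K" (3x3 intrinsics, pixels), "R" (3x3) and "t" (3): a world point X has camera coordinates R X + t. Camera axes: x right, y down, z forward; pixel columns grow to the right and rows downward; lengths in m; the calibration is good to about 2 mm. A picture is of the moment at which its call begins.
- sign_off(): hands the job in; it is judged then, once.
The state is a dict: "clock": time; "joint_pos": joint angles; "qvel": joint speeds; "joint_torque": joint torques, N m; "position": TCP position; "orientation": TCP orientation; "wrist_force": force on the tool from outside, world axes, zero at the start; "moment": the same for the moment, N m; "finger_gap": finger opening in m; "grasp_force": force on a finger pad.
Only numpy, scipy, OpenCV 4.12 (cv2) and the standard library are available. Lean on these libraries where they do the work, as an engineer would, in place of code of your own. Each camera call takes 0.05 s, during which the arm holds its last target. There are 200 camera calls.

## Working session

There is one attempt and no reset: what is moved stays moved. The work goes in short steps, Python scripts to look and compute and a tool call to move; the robot and the scene stay as the last step left them, time stands still between calls to the robot, and variables do not carry over. Pictures are saved under pics/ and viewed, at most 12 in all, crops included, and the job is handed in when it is done.

Besides the shell and the picture viewer there is one more tool, called after ">>>" by a JSON object that holds its "op" and its "data", one argument or row to a line. carry_out: Moves the arm, as the interface text tells. Shifts and turns lie within -1 to 1; 1 stands for 50 mm of shift or 5 degrees of turn. Its arguments: {"type":"object","properties":{"increments":{"type":"array","items":{"type":"array","items":{"type":"array","items":{"type":"number"}}}},"grip_force":{"type":"number"}},"required":["increments"]}

```bash
mkdir -p pics; ls
python3 - <<'E'
from cell import *
import cv2,numpy as np
print(state())
for n in("scene","top"):
    s=snapshot(n); cv2.imwrite(f"pics/{n}0.png",s["color"][:,:,::-1]); np.savez(f"{n}0.npz",**s)
    print(n,s["K"].tolist(),(-s["R"].T@s["t"]),s["R"][2])
E
```

```text
pics
{'clock': 0.0, 'joint_pos': array([-1.29249031,  0.6159454 , -0.01259104,  1.42493604,  0.00810595,
        1.10337941, -0.04039731]), 'qvel': array([-0.00213194, -0.00066711,  0.00041327, -0.00012364,  0.0004016 ,
        0.00127427,  0.00081228]), 'joint_torque': array([ 2.54909855e-04, -4.69226718e+01,  2.59313397e-01, -1.71032953e+01,
        9.92760644e-03,  9.73708316e-03, -1.08714488e-05]), 'position': array([0.19484946, 0.61931625, 0.23810889]), 'orientation': array([ 1.51788156e-01,  9.88412182e-01, -1.29785295e-03, -1.69708984e-04]), 'wrist_force': array([-0.38543093,  0.00063105,  0.37042941]), 'moment': array([-0.02332392, -0.0102527 , -0.01951857]), 'grasp_force': 0.0, 'finger_gap': 0.08519395153275425}
scene [[379.6572542313518, 0.0, 321.5897235623363], [0.0, 379.6572542313518, 196.03329972879266], [0.0, 0.0, 1.0]] [ 0.11897411 -0.43849084  0.64196849] [ 0.4868983   0.65144358 -0.58185162]
top [[397.3302254113798, 0.0, 316.1238463235973], [0.0, 397.3302254113798, 199.62967775320027], [0.0, 0.0, 1.0]] [0.4659813  0.10567888 1.07388579] [ 7.90937081e-02 -4.48684680e-04 -9.96867084e-01]
```

View pics/scene0.png

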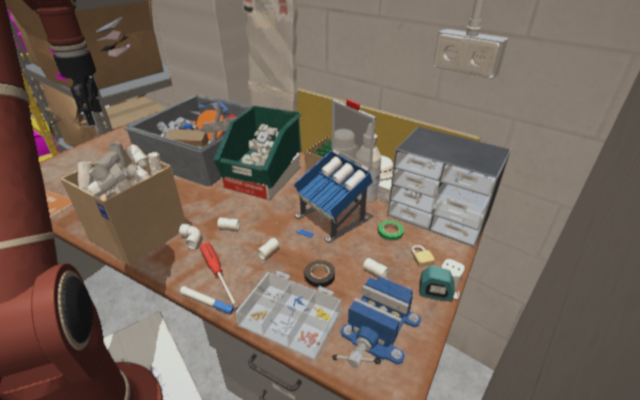

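View pics/top0.png

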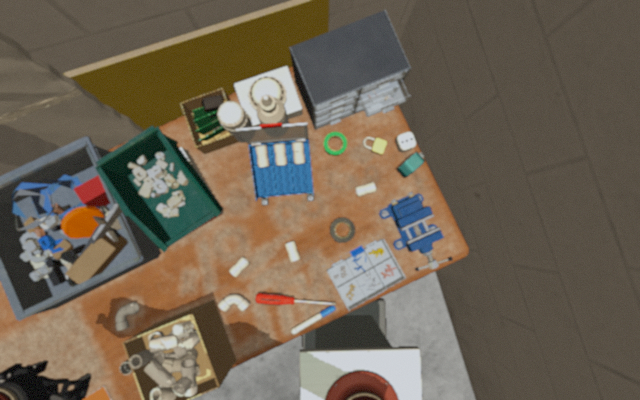

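The scene picture shows the loose couplings at about (228,224), (268,248) and (375,268), the tray at (335,195) and the cover tab at (353,105). In the top picture the couplings are at (238,267), (292,251) and (366,188), the upper row is at (262..298,153) and the cover tab is at (270,126).

```bash
cat > h.py <<'E'
import numpy as np,cv2
def cloud(s):
    d=s["depth"];K=s["K"];v,u=np.mgrid[:400,:640]
    P=np.stack([(u-K[0,2])/K[0,0]*d,(v-K[1,2])/K[1,1]*d,d],-1)
    return (P-s["t"])@s["R"]
def loose(s,u,v,r=20):
    X=cloud(s);c=s["color"].astype(int)
    m=np.zeros((400,640),bool);m[v-r:v+r,u-r:u+r]=1
    m&=(c.min(2)>135)&(X[...,2]>.005)&(X[...,2]<.06)&(s["depth"]>0)
    n,l=cv2.connectedComponents(m.astype(np.uint8)); 
    k=np.bincount(l[l>0]).argmax();p=X[l==k]
    (cx,cy),(w,h),a=cv2.minAreaRect(p[:,:2].astype(np.float32))
    if w<h:w,h,a=h,w,a+90
    return np.round([cx,cy,np.percentile(p[:,2],95),w,h,((a+90)%180)-90],4),len(p)
E
python3 - <<'E'
from h import *
s=np.load("top0.npz");X=cloud(s)
for u,v in((238,267),(292,251),(366,188)):print(loose(s,u,v))
S=np.load("scene0.npz")
for u,v in((228,224),(268,248),(375,268)):print(loose(S,u,v))
c=s["color"].astype(int)
# blue tray floor plane
m=(c[...,2]>c[...,0]+40)&(X[...,2]>.06)&(X[...,2]<.2);m[:,:245]=0;m[:,320:]=0;m[:135]=0;m[205:]=0
p=X[m];print("blue",len(p),p.min(0),p.max(0))
for w,uv in{"top":[(262,156),(280,153),(298,152),(270,126),(258,198),(312,196),(282,190),(282,175)],}.items():
    for u,v in uv:print(u,v,X[v,u].round(4),c[v,u])
a=cv2.resize(s["color"][110:210,235:335,::-1],None,fx=5.5,fy=5.5,interpolation=cv2.INTER_CUBIC)
cv2.imwrite("pics/c1.png",a)
a=cv2.resize(S["color"][90:250,280:400,::-1],None,fx=3.7,fy=3.7,interpolation=cv2.INTER_CUBIC)
cv2.imwrite("pics/c2.png",a)
E
```

```text
(array([ 3.78700e-01,  3.12400e-01,  2.83000e-02,  4.94000e-02,
        2.47000e-02, -4.64653e+01]), 178)
(array([ 0.4153,  0.1722,  0.0281,  0.0489,  0.0237, 17.3711]), 169)
(array([ 5.75500e-01, -2.79000e-02,  2.76000e-02,  5.01000e-02,
        2.54000e-02, -7.57799e+01]), 177)
(array([ 3.76400e-01,  3.09000e-01,  2.59000e-02,  4.97000e-02,
        2.74000e-02, -3.97237e+01]), 151)
(array([ 0.4148,  0.1697,  0.0254,  0.0506,  0.0246, 14.1309]), 168)
(array([ 5.74800e-01, -2.93000e-02,  2.60000e-02,  5.00000e-02,
        2.81000e-02, -7.52483e+01]), 209)
blue 2228 [0.55657718 0.11474136 0.0668872 ] [0.6860812  0.25979758 0.15753148]
262 156 [0.6482 0.2318 0.1363] [206 211 199]
280 153 [0.6535 0.1883 0.1405] [207 212 198]
298 152 [0.6557 0.1456 0.1362] [202 205 190]
270 126 [0.6744 0.1922 0.3067] [158  21  10]
258 198 [ 0.5599  0.263  -0.0018] [129  98  89]
312 196 [0.561  0.1161 0.0044] [141 144 141]
282 190 [0.5714 0.1904 0.0795] [ 55 111 157]
282 175 [0.6077 0.1887 0.0915] [ 61 122 167]
```

View pics/c1.png

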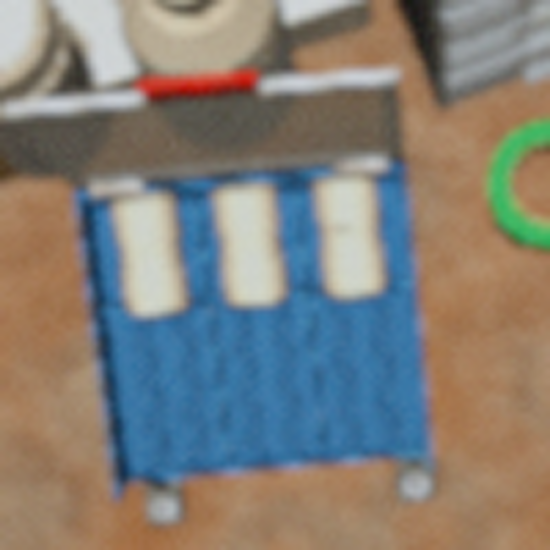

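View pics/c2.png

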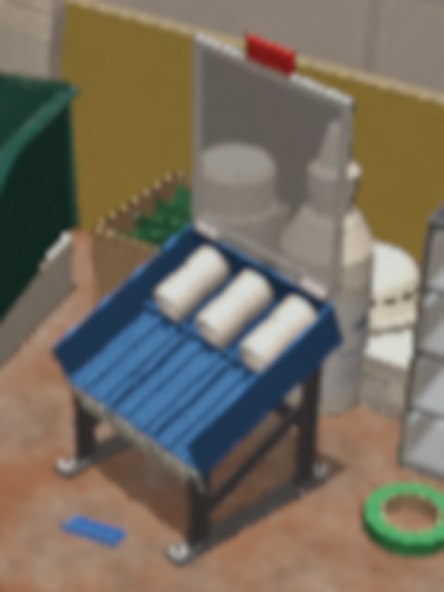

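The crops show the tray floor with lips. The wall-front corners are near crop-1 (118,495) and (432,458). The upper row is centred near (150,255), (250,245) and (350,238), the cover is about vertical, and there are bottles behind it. Next I fit the tray pose and check clearances.

```bash
cat >> h.py <<'E'
from scipy.spatial.transform import Rotation as Ro
from scipy.optimize import least_squares
def tray(q):
    return Ro.from_euler("z",q[2])*Ro.from_euler("y",-np.radians(22)), np.array([q[0],q[1],.072])
def proj(s,X):
    c=np.atleast_2d(X)@s["R"].T+s["t"]; return (c[:,:2]/c[:,2:])*[s["K"][0,0],s["K"][1,1]]+s["K"][:2,2]
E
python3 - <<'E'
from h import *
s=np.load("top0.npz");S=np.load("scene0.npz");X=cloud(s)
cr=lambda p:np.array(p)/5.5+[235,110]-.4
cs=lambda p:np.array(p)/3.7+[280,90]-.4
L=lambda *a:np.array(a)/1000
top=[(L(-2.5,71.5,36),cr((118,495))),(L(-2.5,-71.5,36),cr((433,458)))]
sc=[(L(-2.5,71.5,36),cs((55,353))),(L(-2.5,-71.5,36),cs((193,475)))]
sil=[cr((151,255)),cr((250,245)),cr((350,238))]
def f(q,full=0):
    R,t=tray(q);r=[]
    for a,b in top:r.append(proj(s,R.apply(a)+t)[0]-b)
    for a,b in sc:r.append((proj(S,R.apply(a)+t)[0]-b)*(.7))
    for i,b in enumerate(sil):r.append(proj(s,R.apply([q[3],.044*(1-i),.016])+t)[0]-b)
    return np.concatenate(r)
o=least_squares(f,[.557,.19,.09,.106],x_scale=[.01,.01,.05,.01]);print(o.x,np.degrees(o.x[2]));print(o.fun.reshape(-1,2).round(2))
np.save("q.npy",o.x)
R,t=tray(o.x)
for n,p in dict(l1=(26,44,16),l2=(26,0,16),l3=(26,-44,16),hinge=(138.5,0,36),lip=(0,0,7),x=(1,0,0)).items():print(n,(R.apply(L(*p))+t).round(4))
# verify floor plane with depth points in tray frame
c=s["color"].astype(int);l=R.inv().apply(X.reshape(-1,3)-t).reshape(400,640,3)
m=(abs(l[...,1])<.06)&(l[...,0]>.01)&(l[...,0]<.07)&(abs(l[...,2])<.05);print("floor z",np.percentile(l[m][:,2],[5,25,50,75,95]),m.sum())
for i in range(3):
    for D,nm in((s,"top"),(S,"sc")):
        XX=cloud(D);ll=R.inv().apply(XX.reshape(-1,3)-t).reshape(400,640,3)
        m=(abs(ll[...,1]-.044*(1-i))<.02)&(ll[...,0]>.07)&(ll[...,0]<.14)&(ll[...,2]>.018)&(ll[...,2]<.04)&(D["color"].min(2)>130)
        p=ll[m];print(nm,i,len(p),p.min(0).round(4),p.max(0).round(4),p.mean(0).round(4))
# red tab
m=(c[...,0]>120)&(c[...,1]<70);m[:110]=0;m[140:]=0;m[:,:240]=0;m[:,300:]=0
print("tab",X[m].mean(0),X[m].max(0),X[m].min(0))
for D in(s,S):
    XX=cloud(D).reshape(-1,3);XX=XX[D["depth"].ravel()>0]
    print("behind heights")
    for xa in np.arange(.68,.80,.02):print(round(xa,2),[round(float(XX[(abs(XX[:,0]-xa)<.011)&(abs(XX[:,1]-ya)<.011)][:,2].max(initial=-1)),2) for ya in np.arange(.08,.34,.02)])
XX=X.reshape(-1,3)
print("height map rows x .2-.7, cols y -.06..0.7")
for xa in np.arange(.2,.72,.04):print(round(xa,2),[round(float(XX[(abs(XX[:,0]-xa)<.02)&(abs(XX[:,1]-ya)<.02)][:,2].max(initial=-1)),2) for ya in np.arange(-.06,.7,.04)])
E
```

```text
[0.56682643 0.18120951 0.08321002 0.10037361] 4.767583041137111
[[ 0.46  0.66]
 [ 1.26  1.05]
 [-0.6  -1.28]
 [-0.12 -6.44]
 [ 0.4   0.27]
 [ 0.49  0.13]
 [ 0.4  -0.56]]
l1 [0.5812 0.2266 0.0966]
l2 [0.5849 0.1827 0.0966]
l3 [0.5885 0.1389 0.0966]
hinge [0.6814 0.1908 0.1573]
lip [0.5642 0.181  0.0785]
x [0.5678 0.1813 0.0724]
floor z [-0.00228976 -0.00037432  0.00143162  0.00392792  0.00711467] 1114
top 0 230 [0.078  0.0313 0.0181] [0.1381 0.0623 0.0398] [0.1058 0.0445 0.0277]
sc 0 154 [0.0756 0.0293 0.018 ] [0.1358 0.0608 0.0397] [0.1037 0.0393 0.0258]
top 1 216 [ 0.0771 -0.0128  0.019 ] [0.127  0.0133 0.0337] [ 0.1026 -0.0004  0.0272]
sc 1 160 [ 0.0754 -0.016   0.0182] [0.1306 0.0136 0.0309] [ 0.1013 -0.0052  0.0254]
top 2 229 [ 0.0765 -0.0568  0.018 ] [ 0.136  -0.0301  0.04  ] [ 0.1027 -0.0439  0.0276]
sc 2 181 [ 0.0749 -0.0598  0.018 ] [ 0.1364 -0.0308  0.0396] [ 0.1028 -0.0488  0.0269]
tab [0.67519092 0.18980701 0.31016673] [0.67848193 0.20953746 0.31420963] [0.67300223 0.17200733 0.30161003]
behind heights
0.68 [0.02, 0.0, 0.3, 0.3, 0.31, 0.31, 0.31, 0.31, 0.3, 0.3, 0.0, 0.0, 
[... 1749 characters left out ...]
.14, 0.14]
0.48 [0.01, 0.01, 0.02, 0.02, 1.07, 0.01, 0.0, 0.01, 0.0, 0.01, 0.0, 0.12, 0.12, 0.12, 0.17, 0.13, 0.19, 0.17, 0.17]
0.52 [0.02, 0.0, 0.02, 0.02, 0.0, 0.01, 0.01, 0.0, 0.0, 0.0, 0.14, 0.14, 0.07, 0.1, 0.18, 0.18, 0.24, 0.16, 0.17]
0.56 [0.03, 0.03, 0.0, 0.0, 0.11, 0.09, 0.09, 0.09, 0.12, 0.0, 0.14, 0.17, 0.1, 0.13, 0.14, 0.19, 0.18, 0.13, 0.14]
0.6 [0.03, 0.03, 0.0, 0.0, 0.13, 0.1, 0.1, 0.1, 0.14, 0.0, 0.01, 0.18, 0.18, 0.16, 0.15, 0.15, 0.18, 0.18, 0.14]
0.64 [0.0, 0.0, 0.0, 0.0, 0.15, 0.14, 0.14, 0.15, 0.15, 0.0, 0.01, 0.0, 0.18, 0.18, 0.15, 0.19, 0.19, 0.18, 0.13]
0.68 [0.02, 0.01, 0.02, 0.02, 0.3, 0.3, 0.31, 0.31, 0.3, 0.0, 0.05, 0.09, 0.18, 0.19, 0.19, 0.19, 0.18, 0.13, 0.14]
```

Run:
```python
from h import *
s=np.load("top0.npz");S=np.load("scene0.npz")
q=np.load("q.npy")
cr=lambda p:np.array(p)/5.5+[235,110]-.4
L=lambda *a:np.array(a)/1000
# refit: top picture only
top=[(L(-2.5,71.5,36),cr((118,495))),(L(-2.5,-71.5,36),cr((433,458)))]
sil=[cr((151,255)),cr((250,245)),cr((350,238))]
def f(q):
    R,t=tray(q);r=[proj(s,R.apply(a)+t)[0]-b for a,b in top]
    r+=[proj(s,R.apply([q[3],.044*(1-i),.016])+t)[0]-b for i,b in enumerate(sil)]
    return np.concatenate(r)
o=least_squares(f,q,x_scale=[.01,.01,.05,.01]);print(o.x);print(o.fun.reshape(-1,2).round(2))
R,t=tray(o.x)
for D in(s,S):
    X=cloud(D);c=D["color"].astype(int);l=R.inv().apply(X.reshape(-1,3)-t).reshape(400,640,3)
    m=(c[...,2]>c[...,0]+25)&(abs(l[...,1])<.09)&(l[...,0]>-.03)&(l[...,0]<.15)&(l[...,2]>-.004)&(l[...,2]<.045)
    p=l[m]
    a=p[(abs(p[:,1])<.06)&(p[:,2]<.012)];print("lip x pct",np.percentile(a[:,0],[0,1,2,5,10]).round(4))
    for y0 in(-.055,-.03,0,.03,.055):
        b=a[abs(a[:,1]-y0)<.012];print(y0,np.sort(b[:,0])[:6].round(4),np.sort(b[:,0])[:6].mean().round(4))
    a=p[p[:,2]>.028]
    for sg in(1,-1):
        b=a[a[:,1]*sg>0.05];print("wall",sg,len(b),b[:,1].mean().round(4),np.percentile(b[:,1],[5,95]).round(4),"xmin",np.sort(b[:,0])[:4].round(4),"z",np.percentile(b[:,2],[50,95]).round(4), np.polyfit(b[:,0],b[:,1],1).round(3) )
    w=(c.min(2)>130)&(l[...,2]>.02)&(l[...,2]<.033)&(l[...,0]>.07)&(l[...,0]<.125)&(abs(l[...,1])<.07)
    p=l[w];print("upper xmin",np.percentile(p[:,0],[0,2,5]).round(4),"ztop",np.percentile(p[:,2],[95,99]).round(4))
```

```text
[0.56902258 0.18298498 0.07932629 0.09802099]
[[-0.31 -0.32]
 [ 0.5   0.29]
 [-0.08  0.26]
 [ 0.    0.19]
 [-0.1  -0.43]]
lip x pct [-0.0068 -0.0056 -0.0052 -0.0033  0.0014]
-0.055 [-0.0066 -0.0065 -0.0064 -0.0058 -0.0057 -0.0056] -0.0061
-0.03 [-0.0068 -0.0065 -0.0063 -0.0061 -0.0061 -0.0057] -0.0062
0 [-0.0068 -0.0059 -0.0057 -0.0056 -0.0056 -0.0055] -0.0059
0.03 [-0.0061 -0.0056 -0.0056 -0.0055 -0.0054 -0.0053] -0.0056
0.055 [-0.0053 -0.0051 -0.005  -0.0047 -0.0045 -0.0044] -0.0048
wall 1 69 0.0688 [0.0675 0.0703] xmin [-0.0017  0.0007  0.0029  0.0065] z [0.036  0.0392] [-0.02  0.07]
wall -1 29 -0.0697 [-0.0712 -0.0663] xmin [0.0191 0.0214 0.0245 0.0255] z [0.0375 0.0401] [ 0.01 -0.07]
upper xmin [0.0745 0.0765 0.0777] ztop [0.0319 0.0327]
lip x pct [-0.0093 -0.008  -0.0071 -0.0033  0.0006]
-0.055 [-0.0085 -0.0085 -0.0083 -0.008  -0.0068 -0.0062] -0.0077
-0.03 [-0.0093 -0.0087 -0.0086 -0.0071 -0.0071 -0.0066] -0.0079
0 [-0.0089 -0.0079 -0.0077 -0.0076 -0.0075 -0.0069] -0.0078
0.03 [-0.0081 -0.008  -0.0079 -0.0074 -0.0073 -0.0066] -0.0076
0.055 [-0.0078 -0.0078 -0.0063 -0.0062 -0.0048 -0.0031] -0.006
wall 1 130 0.0678 [0.0649 0.0702] xmin [-0.0049 -0.0026 -0.0015 -0.0006] z [0.032  0.0365] [-0.02   0.069]
wall -1 164 -0.0718 [-0.0739 -0.0697] xmin [-0.0102 -0.009  -0.0069 -0.0062] z [0.0329 0.0375] [ 0.005 -0.072]
upper xmin [0.0729 0.074  0.0753] ztop [0.0305 0.0317]
```

```bash
cat >> h.py <<'E'
q0=[.5657,.1820,.077]
def down(deg):   # tool pointing down, y axis at angle deg
    a=np.radians(deg);y=np.array([np.cos(a),np.sin(a),0]);z=np.array([0,0,-1.])
    return Ro.from_matrix(np.stack([np.cross(y,z),y,z],1))
def intray(sign=1):
    R=tray(q0)[0].as_matrix();y=R[:,0]*sign;z=-R[:,2]
    return Ro.from_matrix(np.stack([np.cross(y,z),y,z],1))
def lane(k,x=.029,z=.0185):  # TCP target, tray coordinates
    R,t=tray(q0);return R.apply([x,.044*(2-k),z])+t
def go(pos,rot,n=1):
    from cell import state
    s=state();d=np.array(pos)-s["position"];r=(rot*Ro.from_quat(s["orientation"]).inv()).as_rotvec(degrees=True)
    print("clock",s["clock"],"total shift/50:",(d/.05).round(3),"turn/5:",(r/5).round(2),"gap",round(s["finger_gap"],4)); print("per row",n,(d/.05/n).round(3),(r/5/n).round(3))
E
python3 - <<'E'
from h import *
for d in(-45,135):go([.378,.3115,.11],down(d),24)
print(lane(1),lane(2),lane(3),intray().as_quat())
E
```

```text
clock 0.1 total shift/50: [ 3.663 -6.158 -2.565] turn/5: [ 1.000e-02 -3.000e-02 -2.351e+01] gap 0.0853
per row 24 [ 0.153 -0.257 -0.107] [ 0.    -0.001 -0.979]
clock 0.1 total shift/50: [ 3.663 -6.158 -2.565] turn/5: [3.000e-02 1.000e-02 1.249e+01] gap 0.0853
per row 24 [ 0.153 -0.257 -0.107] [0.001 0.    0.521]
[0.58221432 0.22740488 0.10001649] [0.58559897 0.18353526 0.10001649] [0.58898363 0.13966563 0.10001649] [0.66688404 0.72031771 0.14001558 0.12962913]
```

>>> {"op": "carry_out", "data": {
  "increments": [
    [[0.3, 0, 0.6, 0, 0, -0.98, 1], [0.5, 0, 0.4, 0, 0, -0.98, 1], [0.6, -0.2, 0, 0, 0, -0.98, 1], [0.6, -0.3, 0, 0, 0, -0.98, 1], [0.5, -0.4, 0, 0, 0, -0.98, 1], [0.4, -0.5, 0, 0, 0, -0.98, 1], [0.3, -0.5, 0, 0, 0, -0.98, 1], [0.2, -0.5, 0, 0, 0, -0.98, 1], [0.1, -0.5, 0, 0, 0, -0.98, 1], [0.1, -0.5, 0, 0, 0, -0.98, 1], [0.06, -0.5, 0, 0, 0, -0.98, 1], [0, -0.5, 0, 0, 0, -0.98, 1]]
  ]
}}

```text
clock: 1.6
position: [0.3784, 0.3974, 0.2885]
orientation: [0.62, 0.785, -0.001, -0.0]
wrist_force: [0.9, 0.1, -0.0]
finger_gap: 0.0855
grasp_force: 0.0
```

>>> {"op": "carry_out", "data": {
  "increments": [
    [[0, -0.5, -0.2, 0, 0, -0.98, 1], [0, -0.4, -0.2, 0, 0, -0.98, 1], [0, -0.4, -0.2, 0, 0, -0.98, 1], [0, -0.4, -0.3, 0, 0, -0.98, 1], [0, -0.3, -0.3, 0, 0, -0.98, 1], [0, -0.26, -0.3, 0, 0, -0.98, 1], [0, 0, -0.4, 0, 0, -0.98, 1], [0, 0, -0.4, 0, 0, -0.98, 1], [0, 0, -0.4, 0, 0, -0.98, 1], [0, 0, -0.4, 0, 0, -0.98, 1], [0, 0, -0.4, 0, 0, -0.98, 1], [0, 0, -0.06, 0, 0, -0.98, 1]]
  ]
}}

```text
clock: 3.1
position: [0.377, 0.2849, 0.1097]
orientation: [0.925, 0.379, -0.002, 0.001]
wrist_force: [0.3, -0.6, 0.8]
finger_gap: 0.0858
grasp_force: 0.0
```

Run:
```python
from h import *
from cell import *
go([.378,.3115,.015],down(-45),4)
s=snapshot("scene");S=s["color"][150:290,160:320,::-1]
cv2.imwrite("pics/s1.png",cv2.resize(S,None,fx=4,fy=4,interpolation=cv2.INTER_CUBIC))
```

```text
clock 3.1 total shift/50: [ 0.021  0.531 -1.895] turn/5: [ 0.03 -0.04  0.08] gap 0.0858
per row 4 [ 0.005  0.133 -0.474] [ 0.008 -0.009  0.021]
```

View pics/s1.png

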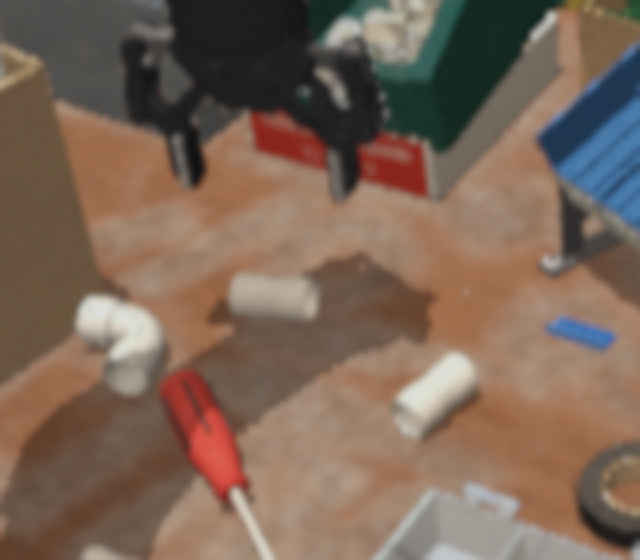

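The gripper hangs above coupling 1 (crop (275,297)) with the fingers spread along the tube. It is 26 mm short in y, so I correct that, descend and close.

>>> {"op": "carry_out", "data": {
  "increments": [
    [[0.02, 0.53, 0, 0, 0, 0.08, 1], [0, 0, -0.5, 0, 0, 0, 1], [0, 0, -0.5, 0, 0, 0, 1], [0, 0, -0.5, 0, 0, 0, 1], [0, 0, -0.42, 0, 0, 0, 1], [0, 0, 0, 0, 0, 0, 0.2], [0, 0, 0, 0, 0, 0, -0.2], [0, 0, 0, 0, 0, 0, -0.2], [0, 0, 0, 0, 0, 0, -0.2], [0, 0, 0, 0, 0, 0, -0.2]]
  ],
  "grip_force": 25
}}

```text
clock: 4.4
position: [0.3796, 0.3137, 0.0162]
orientation: [0.923, 0.385, 0.001, -0.0]
wrist_force: [1.2, -1.1, 5.7]
finger_gap: 0.0492
grasp_force: 26.6
```

Run:
```python
from h import *
from cell import *
print(state()["position"],state()["grasp_force"],state()["wrist_force"])
p=lane(1,z=.06);go(p,intray(),12)
s=snapshot("scene");S=s["color"][150:290,160:320,::-1]
cv2.imwrite("pics/s2.png",cv2.resize(S,None,fx=4,fy=4,interpolation=cv2.INTER_CUBIC))
```

```text
[0.37959692 0.31373085 0.01617607] 26.576926275738515 [ 1.15089357 -1.09510472  5.66564196]
clock 4.4 total shift/50: [ 3.742 -1.75   2.446] turn/5: [-1.58 -4.25  9.69] gap 0.0492
per row 12 [ 0.312 -0.146  0.204] [-0.132 -0.354  0.807]
```

View pics/s2.png

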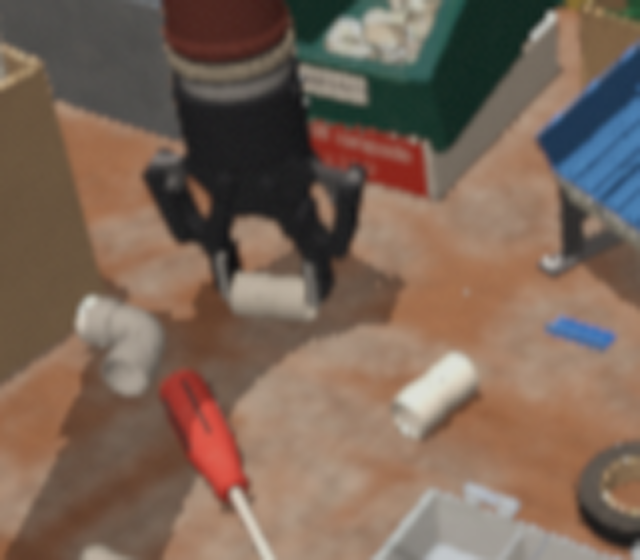

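The scene crop shows the tube held end to end between the pads at (270,297), with a 49 mm gap. Next I lift and carry it to lane 1.

>>> {"op": "carry_out", "data": {
  "increments": [
    [[0, 0, 0.6, 0, 0, 0, -0.2], [0, 0, 0.8, 0, 0, 0, -0.2], [0.37, -0.18, 0.8, -0.16, -0.43, 0.97, -0.2], [0.37, -0.18, 0.8, -0.16, -0.43, 0.97, -0.2], [0.37, -0.18, 0, -0.16, -0.43, 0.97, -0.2], [0.37, -0.18, 0, -0.16, -0.43, 0.97, -0.2], [0.37, -0.18, 0, -0.16, -0.43, 0.97, -0.2], [0.37, -0.18, 0, -0.16, -0.43, 0.97, -0.2], [0.37, -0.17, 0, -0.16, -0.43, 0.97, -0.2], [0.37, -0.17, 0, -0.16, -0.43, 0.97, -0.2], [0.37, -0.17, 0, -0.16, -0.43, 0.97, -0.2], [0.41, -0.16, 0, -0.16, -0.4, 0.96, -0.2]]
  ]
}}

```text
clock: 5.95
position: [0.5658, 0.226, 0.165]
orientation: [0.665, 0.721, 0.14, 0.131]
wrist_force: [-0.3, -0.3, -0.4]
finger_gap: 0.0492
grasp_force: 26.4
```

>>> {"op": "carry_out", "data": {
  "increments": [
    [[0, 0, 0, 0, 0, 0, -0.2]]
  ]
}}

```text
clock: 6.08
position: [0.5664, 0.2242, 0.1652]
orientation: [0.668, 0.719, 0.139, 0.131]
wrist_force: [0.1, -0.5, -0.3]
finger_gap: 0.0491
grasp_force: 26.4
```

Run:
```python
from h import *
go(lane(1,z=.05),intray(),2)
go(lane(1,z=.021),intray(),4)
```

```text
clock 6.075 total shift/50: [ 0.081  0.046 -0.719] turn/5: [0.02 0.01 0.05] gap 0.0491
per row 2 [ 0.041  0.023 -0.359] [0.012 0.006 0.025]
clock 6.075 total shift/50: [ 0.298  0.063 -1.256] turn/5: [0.02 0.01 0.05] gap 0.0491
per row 4 [ 0.074  0.016 -0.314] [0.006 0.003 0.012]
```

>>> {"op": "carry_out", "data": {
  "increments": [
    [[0.04, 0.03, -0.36, 0, 0, 0.05, -0.2], [0.04, 0.02, -0.36, 0, 0, 0, -0.2], [0.07, 0.01, -0.18, 0, 0, 0, -0.2], [0.07, 0, -0.18, 0, 0, 0, -0.2], [0.08, 0, -0.18, 0, 0, 0, -0.2], [0, 0, 0, 0, 0, 0, -0.2]]
  ]
}}

```text
clock: 6.82
position: [0.5813, 0.2292, 0.102]
orientation: [0.665, 0.722, 0.14, 0.131]
wrist_force: [0.0, 1.0, 0.7]
finger_gap: 0.0495
grasp_force: 26.4
```

Run:
```python
from h import *
from cell import *
go(lane(1,z=.0205),intray(),1)
R,t=tray(q0);print("tray xyz",R.inv().apply(state()["position"]-t),state()["wrist_force"])
s=snapshot("scene");S=s["color"][100:240,270:420,::-1]
cv2.imwrite("pics/s3.png",cv2.resize(S,None,fx=4,fy=4,interpolation=cv2.INTER_CUBIC))
```

```text
clock 6.825 total shift/50: [ 0.004 -0.038 -0.003] turn/5: [ 0.02  0.02 -0.05] gap 0.0495
per row 1 [ 0.004 -0.038 -0.003] [ 0.019  0.021 -0.048]
tray xyz [0.02901554 0.04590776 0.02067701] [0.04167522 0.96967955 0.70009159]
```

View pics/s3.png

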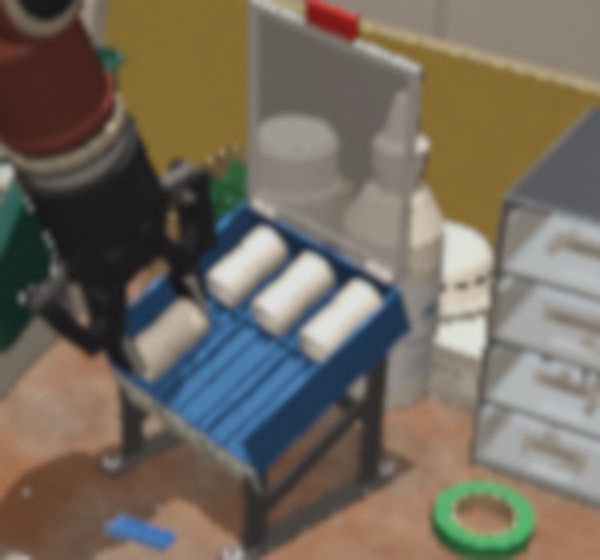

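The coupling is held in lane 1, at crop (170,340), in line with the upper row and with its lower end at the lip. I release it and back off square to the floor.

>>> {"op": "carry_out", "data": {
  "increments": [
    [[0, -0.03, -0.02, 0, 0, 0, -0.2], [0, 0, 0, 0, 0, 0, 0.2], [0, 0, 0, 0, 0, 0, 0.4], [0, 0, 0, 0, 0, 0, 0.4], [-0.15, -0.01, 0.37, 0, 0, 0, 0.4], [-0.15, -0.01, 0.37, 0, 0, 0, 0.4], [-0.15, -0.01, 0.37, 0, 0, 0, 0.6], [-0.2, 0, 0.4, 0, 0, 0, 1]]
  ]
}}

```text
clock: 7.88
position: [0.5481, 0.226, 0.1788]
orientation: [0.665, 0.722, 0.141, 0.131]
wrist_force: [0.0, 0.5, -0.4]
finger_gap: 0.0837
grasp_force: 0.0
```

Run:
```python
from h import *
from cell import *
go([.415,.1715,.11],down(16),10)
R,t=tray(q0)
for n in("scene","top"):
    s=snapshot(n);X=cloud(s);l=R.inv().apply(X.reshape(-1,3)-t).reshape(400,640,3)
    m=(s["color"].min(2)>110)&(l[...,0]>-.02)&(l[...,0]<.07)&(abs(l[...,1])<.068)&(l[...,2]>.012)&(l[...,2]<.035)
    p=l[m];print(n,len(p),np.percentile(p,[2,50,98],axis=0).round(4))
```

```text
clock 7.875 total shift/50: [-2.662 -1.091 -1.376] turn/5: [-0.78  4.37  2.24] gap 0.0837
per row 10 [-0.266 -0.109 -0.138] [-0.078  0.437  0.224]
scene 172 [[0.0034 0.0292 0.0142]
 [0.0275 0.0367 0.0246]
 [0.0505 0.0527 0.0302]]
top 131 [[0.0056 0.0318 0.0196]
 [0.0332 0.0399 0.0272]
 [0.0532 0.0493 0.0309]]
```

>>> {"op": "carry_out", "data": {
  "increments": [
    [[-0.3, 0, 0.2, -0.1, 0.54, 0.28, 1], [-0.35, -0.15, 0, -0.1, 0.54, 0.28, 1], [-0.35, -0.15, -0.1, -0.1, 0.54, 0.28, 1], [-0.35, -0.15, -0.2, -0.1, 0.55, 0.28, 1], [-0.35, -0.15, -0.3, -0.1, 0.55, 0.28, 1], [-0.35, -0.15, -0.3, -0.1, 0.55, 0.28, 1], [-0.35, -0.16, -0.35, -0.1, 0.55, 0.28, 1], [-0.26, -0.18, -0.33, -0.08, 0.55, 0.28, 1], [0, 0, 0, 0, 0, 0, 1]]
  ]
}}

```text
clock: 9.1
position: [0.4149, 0.1706, 0.107]
orientation: [0.602, 0.798, -0.002, -0.001]
wrist_force: [0.6, 0.0, -0.3]
finger_gap: 0.0855
grasp_force: 0.0
```

Run:
```python
from h import *
from cell import *
go([.415,.1715,.016],down(16),4)
R,t=tray(q0)
for n in("scene","top"):
    s=snapshot(n);X=cloud(s);l=R.inv().apply(X.reshape(-1,3)-t).reshape(400,640,3)
    for a,b in((-.02,.07),(.07,.125)):
        m=(s["color"].min(2)>110)&(l[...,0]>a)&(l[...,0]<b)&(l[...,1]>.022)&(l[...,1]<.068)&(l[...,2]>.012)&(l[...,2]<.035)
        p=l[m];print(n,len(p),np.percentile(p,[2,50,98],axis=0).round(4).tolist())
    print(loose(s,*((268,248) if n=="scene" else (292,251))))
```

```text
clock 9.1 total shift/50: [ 0.002  0.019 -1.82 ] turn/5: [ 0.02 -0.03  0.01] gap 0.0855
per row 4 [ 0.     0.005 -0.455] [ 0.005 -0.008  0.003]
scene 185 [[0.0036, 0.029, 0.0125], [0.0271, 0.0358, 0.0246], [0.0515, 0.0546, 0.0296]]
scene 165 [[0.0773, 0.0282, 0.0139], [0.1, 0.0357, 0.0247], [0.124, 0.0549, 0.0295]]
(array([ 0.414 ,  0.1689,  0.0261,  0.0501,  0.0212, 15.0621]), 120)
top 218 [[0.0052, 0.0315, 0.0182], [0.0288, 0.0436, 0.0262], [0.0531, 0.0573, 0.0312]]
top 204 [[0.08, 0.031, 0.019], [0.1019, 0.0428, 0.0274], [0.124, 0.0558, 0.0312]]Traceback (most recent call last):
  File "<stdin>", line 10, in <module>
  File "h.py", line 11, in loose
    k=np.bincount(l[l>0]).argmax();p=X[l==k]
ValueError: attempt to get argmax of an empty sequence
```

Coupling 1 lies in line with its upper neighbour at the same height. Next I grasp coupling 2.

>>> {"op": "carry_out", "data": {
  "increments": [
    [[0, 0.02, -0.5, 0, 0, 0, 1], [0, 0, -0.5, 0, 0, 0, 1], [0, 0, -0.5, 0, 0, 0, 1], [0, 0, -0.32, 0, 0, 0, 1], [0, 0, 0, 0, 0, 0, 0.2], [0, 0, 0, 0, 0, 0, -0.2], [0, 0, 0, 0, 0, 0, -0.2], [0, 0, 0, 0, 0, 0, -0.2], [0, 0, 0, 0, 0, 0, -0.2], [0, 0, 0.4, 0, 0, 0, -0.2], [0, 0, 0.8, 0, 0, 0, -0.2]]
  ]
}}

```text
clock: 10.58
position: [0.4146, 0.1721, 0.0767]
orientation: [0.602, 0.799, -0.002, -0.001]
wrist_force: [0.2, 0.3, -0.4]
finger_gap: 0.0491
grasp_force: 26.2
```

Run:
```python
from h import *
go(lane(2,z=.06),intray(),8)
```

```text
clock 10.575 total shift/50: [3.11  0.206 1.237] turn/5: [ 0.8  -4.38 -2.29] gap 0.0491
per row 8 [0.389 0.026 0.155] [ 0.1   -0.548 -0.287]
```

>>> {"op": "carry_out", "data": {
  "increments": [
    [[0.2, 0.02, 0.7, 0.1, -0.55, -0.29, -0.2], [0.4, 0.03, 0.7, 0.1, -0.55, -0.29, -0.2], [0.4, 0.03, 0.4, 0.1, -0.55, -0.29, -0.2], [0.4, 0.03, 0, 0.1, -0.55, -0.29, -0.2], [0.4, 0.03, 0, 0.1, -0.55, -0.29, -0.2], [0.4, 0.03, 0, 0.1, -0.55, -0.29, -0.2], [0.4, 0.03, -0.1, 0.1, -0.54, -0.28, -0.2], [0.4, 0.01, -0.2, 0.1, -0.54, -0.28, -0.2], [0.11, 0, -0.26, 0, 0, 0, -0.2], [0, 0, 0, 0, 0, 0, -0.2]]
  ]
}}

```text
clock: 11.82
position: [0.5701, 0.1825, 0.137]
orientation: [0.667, 0.72, 0.139, 0.13]
wrist_force: [-0.1, 0.1, -0.4]
finger_gap: 0.0491
grasp_force: 26.3
```

Run:
```python
from h import *
go(lane(2,z=.02),intray(),4)
```

```text
clock 11.825 total shift/50: [ 0.299  0.02  -0.712] turn/5: [ 0.01 -0.01  0.01] gap 0.0491
per row 4 [ 0.075  0.005 -0.178] [ 0.002 -0.003  0.002]
```

>>> {"op": "carry_out", "data": {
  "increments": [
    [[0.08, 0.01, -0.18, 0, 0, 0, -0.2], [0.08, 0.01, -0.18, 0, 0, 0, -0.2], [0.07, 0, -0.18, 0, 0, 0, -0.2], [0.07, 0, -0.17, 0, 0, 0, -0.2], [0, 0, 0, 0, 0, 0, -0.2]]
  ]
}}

```text
clock: 12.45
position: [0.5862, 0.1847, 0.1032]
orientation: [0.667, 0.72, 0.142, 0.13]
wrist_force: [-0.6, 0.9, 0.6]
finger_gap: 0.0491
grasp_force: 28.0
```

>>> {"op": "carry_out", "data": {
  "increments": [
    [[0, 0, 0, 0, 0, 0, 0.2], [0, 0, 0, 0, 0, 0, 0.4], [0, 0, 0, 0, 0, 0, 0.4], [-0.15, -0.01, 0.37, 0, 0, 0, 0.4], [-0.15, -0.01, 0.37, 0, 0, 0, 0.4], [-0.15, -0.01, 0.37, 0, 0, 0, 0.6], [-0.2, 0, 0.4, 0, 0, 0, 1], [-0.1, -0.4, 0, 0, 0, 0, 1]]
  ]
}}

```text
clock: 13.45
position: [0.549, 0.1647, 0.1805]
orientation: [0.665, 0.721, 0.143, 0.131]
wrist_force: [1.0, -1.2, -0.5]
finger_gap: 0.0853
grasp_force: 0.0
```

Run:
```python
from h import *
for a in(-75.5,104.5):go([.5752,-.0285,.11],down(a),16)
```

```text
clock 13.45 total shift/50: [ 0.524 -3.864 -1.41 ] turn/5: [  2.79   3.98 -15.8 ] gap 0.0853
per row 16 [ 0.033 -0.241 -0.088] [ 0.175  0.248 -0.988]
clock 13.45 total shift/50: [ 0.524 -3.864 -1.41 ] turn/5: [-4.17  2.93 19.7 ] gap 0.0853
per row 16 [ 0.033 -0.241 -0.088] [-0.26   0.183  1.231]
```

>>> {"op": "carry_out", "data": {
  "increments": [
    [[0, -0.4, 0, 0.17, 0.25, -0.98, 1], [0, -0.4, 0, 0.17, 0.25, -0.98, 1], [0, -0.4, 0, 0.17, 0.25, -0.98, 1], [0.05, -0.4, 0, 0.17, 0.25, -0.98, 1], [0.05, -0.4, 0, 0.17, 0.25, -0.98, 1], [0.05, -0.4, 0, 0.17, 0.25, -0.98, 1], [0.05, -0.4, 0, 0.17, 0.25, -0.99, 1], [0.05, -0.4, 0, 0.17, 0.25, -0.99, 1], [0.05, -0.3, 0, 0.17, 0.25, -0.99, 1], [0.05, -0.2, 0, 0.17, 0.25, -0.99, 1], [0.05, -0.1, -0.1, 0.17, 0.25, -0.99, 1], [0.05, -0.06, -0.2, 0.17, 0.25, -0.99, 1]]
  ]
}}

```text
clock: 14.95
position: [0.5718, -0.0317, 0.164]
orientation: [0.955, 0.291, 0.035, 0.035]
wrist_force: [0.6, 0.6, -0.3]
finger_gap: 0.0856
grasp_force: 0.0
```

>>> {"op": "carry_out", "data": {
  "increments": [
    [[0.05, 0, -0.3, 0.17, 0.25, -0.99, 1], [0.02, 0, -0.4, 0.17, 0.25, -0.99, 1], [0, 0, -0.3, 0.17, 0.25, -0.99, 1], [0, 0, -0.1, 0.17, 0.2, -0.99, 1], [0, 0, 0, 0, 0, 0, 1]]
  ]
}}

```text
clock: 15.58
position: [0.5747, -0.0314, 0.1081]
orientation: [0.992, 0.125, -0.002, 0.0]
wrist_force: [0.2, 0.1, 0.6]
finger_gap: 0.0855
grasp_force: 0.0
```

Run:
```python
from h import *
from cell import *
go([.5752,-.0285,.016],down(-75.5),4)
s=snapshot("scene")
print(loose(s,375,268))
cv2.imwrite("pics/s4.png",cv2.resize(s["color"][150:290,280:430,::-1],None,fx=4,fy=4,interpolation=cv2.INTER_CUBIC))
```

```text
clock 15.575 total shift/50: [ 0.009  0.059 -1.842] turn/5: [ 0.01 -0.05  0.02] gap 0.0855
per row 4 [ 0.002  0.015 -0.46 ] [ 0.003 -0.014  0.005]
(array([ 5.74400e-01, -2.94000e-02,  2.55000e-02,  4.99000e-02,
        2.52000e-02, -7.74009e+01]), 190)
```

View pics/s4.png

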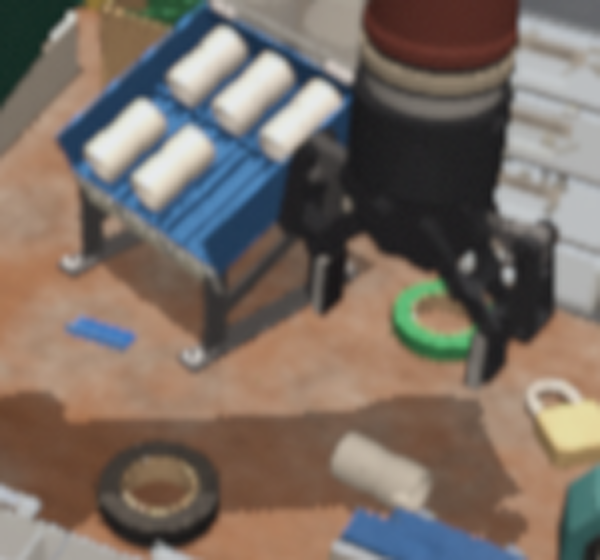

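Two couplings lie neatly in lanes 1 and 2, at crop (125,140) and (173,168). The third is at (380,468) below the gripper, clear of the black tape and the vise. Next I grasp it.

>>> {"op": "carry_out", "data": {
  "increments": [
    [[0.01, 0.06, -0.5, 0, 0, 0, 1], [0, 0, -0.5, 0, 0, 0, 1], [0, 0, -0.5, 0, 0, 0, 1], [0, 0, -0.34, 0, 0, 0, 1], [0, 0, 0, 0, 0, 0, 0.2], [0, 0, 0, 0, 0, 0, -0.2], [0, 0, 0, 0, 0, 0, -0.2], [0, 0, 0, 0, 0, 0, -0.2], [0, 0, 0, 0, 0, 0, -0.2], [0, 0, 0.4, 0, 0, 0, -0.2], [0, 0, 0.8, 0, 0, 0, -0.2]]
  ]
}}

```text
clock: 17.0
position: [0.5733, -0.027, 0.0757]
orientation: [0.992, 0.126, -0.004, -0.001]
wrist_force: [1.2, -1.1, -0.4]
finger_gap: 0.049
grasp_force: 26.1
```

Run:
```python
from h import *
go(lane(3,z=.06),intray(),16)
```

```text
clock 17.0 total shift/50: [0.004 3.309 1.255] turn/5: [-2.71 -3.97 15.79] gap 0.049
per row 16 [0.    0.207 0.078] [-0.169 -0.248  0.987]
```

>>> {"op": "carry_out", "data": {
  "increments": [
    [[-0.1, 0, 0.8, -0.17, -0.25, 0.99, -0.2], [-0.2, 0, 0.8, -0.17, -0.25, 0.99, -0.2], [-0.2, 0.1, 0.6, -0.17, -0.25, 0.99, -0.2], [0, 0.3, 0.1, -0.17, -0.25, 0.99, -0.2], [0, 0.3, 0, -0.17, -0.25, 0.99, -0.2], [0, 0.3, 0, -0.17, -0.25, 0.99, -0.2], [0, 0.3, 0, -0.17, -0.25, 0.99, -0.2], [0, 0.3, 0, -0.17, -0.25, 0.99, -0.2], [0, 0.3, 0, -0.17, -0.25, 0.99, -0.2], [0, 0.3, 0, -0.17, -0.25, 0.99, -0.2], [0, 0.3, 0, -0.17, -0.25, 0.99, -0.2], [0, 0.3, 0, -0.17, -0.25, 0.98, -0.2]]
  ]
}}

```text
clock: 18.5
position: [0.5496, 0.1139, 0.191]
orientation: [0.786, 0.599, 0.111, 0.101]
wrist_force: [1.0, -0.5, -0.9]
finger_gap: 0.0492
grasp_force: 26.1
```

>>> {"op": "carry_out", "data": {
  "increments": [
    [[0.1, 0.3, -0.1, -0.17, -0.25, 0.98, -0.2], [0.1, 0.2, -0.2, -0.17, -0.25, 0.98, -0.2], [0.15, 0.2, -0.3, -0.17, -0.24, 0.98, -0.2], [0.15, 0.1, -0.4, -0.16, -0.23, 0.98, -0.2], [0, 0, 0, 0, 0, 0, -0.2]]
  ]
}}

```text
clock: 19.12
position: [0.5738, 0.1526, 0.1399]
orientation: [0.666, 0.721, 0.141, 0.127]
wrist_force: [-0.4, -0.1, 0.2]
finger_gap: 0.049
grasp_force: 26.1
```

Run:
```python
from h import *
go(lane(3,z=.045),intray(),2)
go(lane(3,z=.02),intray(),4)
```

```text
clock 19.125 total shift/50: [ 0.106 -0.274 -0.306] turn/5: [-0.05 -0.03 -0.03] gap 0.049
per row 2 [ 0.053 -0.137 -0.153] [-0.027 -0.016 -0.016]
clock 19.125 total shift/50: [ 0.293 -0.26  -0.769] turn/5: [-0.05 -0.03 -0.03] gap 0.049
per row 4 [ 0.073 -0.065 -0.192] [-0.013 -0.008 -0.008]
```

>>> {"op": "carry_out", "data": {
  "increments": [
    [[0, -0.28, 0, -0.05, -0.03, -0.03, -0.2], [0.1, 0, -0.3, 0, 0, 0, -0.2], [0.1, 0, -0.24, 0, 0, 0, -0.2], [0.1, 0.01, -0.22, 0, 0, 0, -0.2], [0, 0, 0, 0, 0, 0, -0.2]]
  ]
}}

```text
clock: 19.75
position: [0.5904, 0.1399, 0.103]
orientation: [0.667, 0.72, 0.142, 0.13]
wrist_force: [0.8, 0.0, -0.1]
finger_gap: 0.0493
grasp_force: 28.4
```

>>> {"op": "carry_out", "data": {
  "increments": [
    [[0, 0, 0, 0, 0, 0, 0.2], [0, 0, 0, 0, 0, 0, 0.4], [0, 0, 0, 0, 0, 0, 0.4], [-0.15, -0.01, 0.37, 0, 0, 0, 0.4], [-0.15, -0.01, 0.37, 0, 0, 0, 0.4], [-0.15, -0.01, 0.37, 0, 0, 0, 0], [-0.3, 0, 0.5, 0, 0, 0, -1], [-0.3, 0, 0.7, 0, 0, 0, -1], [-0.3, 0, 0.7, 0, 0, 0, -1]]
  ]
}}

```text
clock: 20.88
position: [0.5218, 0.1374, 0.2553]
orientation: [0.667, 0.72, 0.142, 0.131]
wrist_force: [0.1, 0.2, -0.0]
finger_gap: 0.0003
grasp_force: 0.0
```

Run:
```python
from h import *
from cell import *
R,t=tray(q0)
s=snapshot("scene");X=cloud(s);l=R.inv().apply(X.reshape(-1,3)-t).reshape(400,640,3)
for k in(1,2,3):
    m=(s["color"].min(2)>110)&(l[...,0]>-.02)&(l[...,0]<.07)&(abs(l[...,1]-.044*(2-k))<.022)&(l[...,2]>.012)&(l[...,2]<.035)
    p=l[m];print(k,len(p),np.percentile(p,[2,50,98],axis=0).round(4).tolist(),np.polyfit(p[:,0],p[:,1],1).round(2))
m=(s["color"][...,0]>110)&(s["color"][...,1]<60)&(X[...,2]>.2)&(abs(X[...,1]-.19)<.04)
print("tab",X[m].mean(0),X[m].min(0),X[m].max(0))
u=[.075,-.997,0];print((R.apply([.1385,0,.036])+t))
go([.72,.19,.37],down(4.4),16)
cv2.imwrite("pics/s5.png",cv2.resize(s["color"][80:230,270:420,::-1],None,fx=4,fy=4,interpolation=cv2.INTER_CUBIC))
```

```text
1 174 [[0.0035, 0.0299, 0.0138], [0.0268, 0.0361, 0.025], [0.0505, 0.0531, 0.0297]] [-0.05  0.04]
2 198 [[0.0048, -0.0144, 0.0135], [0.0281, -0.0075, 0.0253], [0.0534, 0.0097, 0.0296]] [-0.03 -0.01]
3 176 [[0.0057, -0.0572, 0.0176], [0.0296, -0.0499, 0.0262], [0.0539, -0.0344, 0.0297]] [-0.01 -0.05]
tab [0.67416246 0.18641388 0.30447459] [0.67109345 0.16907185 0.29799353] [0.67701879 0.20526872 0.31038105]
[0.68028859 0.1908408  0.15726163]
clock 20.925 total shift/50: [3.946 1.041 2.204] turn/5: [-0.39  4.51  0.01] gap 0.0
per row 16 [0.247 0.065 0.138] [-0.025  0.282  0.001]
```

View pics/s5.png

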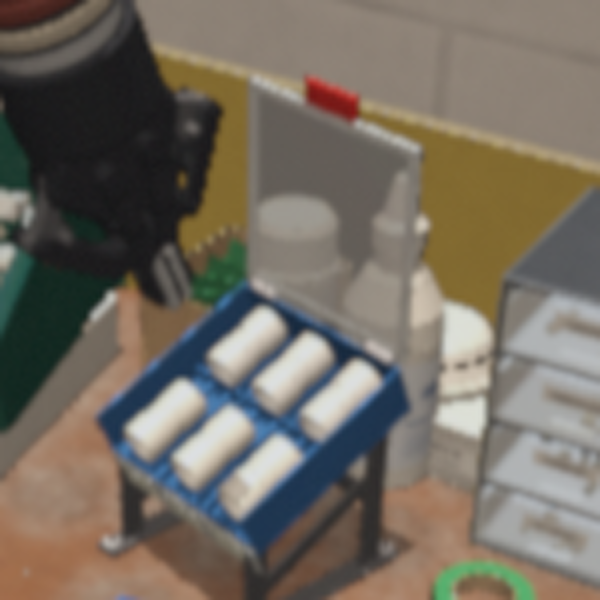

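All three front couplings lie neatly in their lanes in the crop (165,420 / 213,447 / 262,475), and the measured ends sit 3.5 to 6 mm from the lip. The tab is at crop (332,98). Next I take the shut fingers over and behind the cover.

>>> {"op": "carry_out", "data": {
  "increments": [
    [[0, 0.2, 0.8, -0.08, 0.9, 0, -1], [0, 0.2, 0.8, -0.08, 0.9, 0, -1], [0.2, 0.2, 0.7, -0.08, 0.9, 0, -1], [0.4, 0.2, 0.1, -0.08, 0.9, 0, -1], [0.6, 0.2, 0, -0.07, 0.9, 0, -1], [0.6, 0.04, 0, 0, 0, 0, -1], [0.6, 0, 0, 0, 0, 0, -1], [0.6, 0, 0, 0, 0, 0, -1], [0.6, 0, 0, 0, 0, 0, -1], [0.35, 0, 0, 0, 0, 0, -1], [0, 0, 0, 0, 0, 0, -1]]
  ]
}}

```text
clock: 22.3
position: [0.7208, 0.1889, 0.3721]
orientation: [0.68, 0.733, -0.004, -0.001]
wrist_force: [0.2, -0.4, 0.1]
finger_gap: -0.0002
grasp_force: 0.0
```

Run:
```python
from h import *
from cell import *
go([.716,.19,.285],down(4.4),3)
s=snapshot("scene")
cv2.imwrite("pics/s6.png",cv2.resize(s["color"][30:180,270:420,::-1],None,fx=4,fy=4,interpolation=cv2.INTER_CUBIC))
```

```text
clock 22.3 total shift/50: [-0.096  0.023 -1.741] turn/5: [ 0.05 -0.09  0.01] gap -0.0002
per row 3 [-0.032  0.008 -0.58 ] [ 0.018 -0.031  0.003]
```

View pics/s6.png

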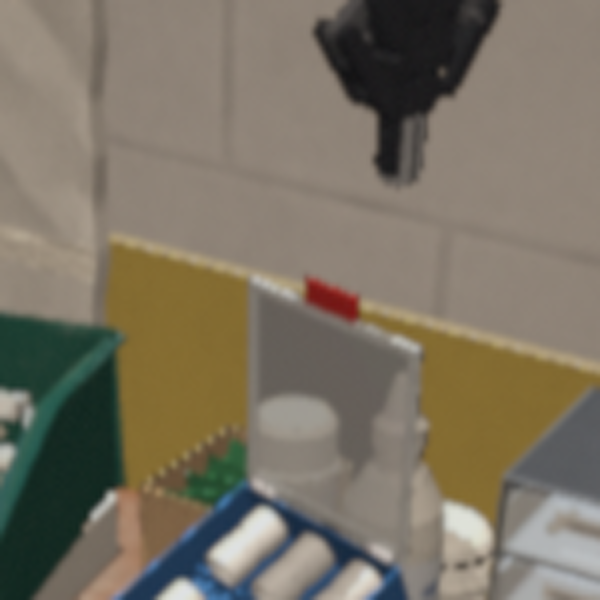

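The shut fingers hang above and behind the cover, with their tip at crop (400,180) and the tab at (332,298). I lower them behind the tab and start sweeping the cover shut.

>>> {"op": "carry_out", "data": {
  "increments": [
    [[-0.05, 0.02, -0.5, 0, 0, 0, -1], [-0.05, 0, -0.5, 0, 0, 0, -1], [0, 0, -0.44, 0, 0, 0, -1], [-0.22, -0.02, 0, 0, 0, 0, -1], [-0.22, -0.02, 0, 0, 0, 0, -1], [-0.46, -0.04, -0.04, 0, 0, 0, -1], [-0.46, -0.04, -0.1, 0, 0, 0, -1], [-0.42, -0.03, -0.2, 0, 0, 0, -1], [-0.4, -0.03, -0.26, 0, 0, 0, -1], [0, 0, 0, 0, 0, 0, -1]]
  ]
}}

```text
clock: 23.6
position: [0.6038, 0.182, 0.2726]
orientation: [0.679, 0.734, -0.004, -0.002]
wrist_force: [0.3, -0.3, 0.8]
finger_gap: 0.0001
grasp_force: 0.0
```

Run:
```python
from h import *
from cell import *
X=None
for n in("scene","top"):
    s=snapshot(n);X=cloud(s)
    m=(s["color"][...,0]>90)&(s["color"][...,1]<55)&(X[...,2]>.1)&(abs(X[...,1]-.185)<.05)&(X[...,0]>.5)&(X[...,0]<.72)
    p=X[m];print(n,m.sum(),np.median(p,0) if len(p) else "")
    if len(p):
        d=np.median(p,0)-[.6803,.1908,.1573];print("radius",np.hypot(d[0],d[2]),"alpha",np.degrees(np.arctan2(-d[0],d[2])))
go([.6803-.073,.185,.1573+.113],down(4.4))
```

```text
scene 60 [0.58132988 0.16706049 0.27572811]
radius 0.15433827088004573 alpha 39.88543245752538
top 231 [0.54026184 0.14059981 0.62163813]
radius 0.48499544681349865 alpha 16.782607859602567
clock 23.7 total shift/50: [ 0.02   0.063 -0.06 ] turn/5: [ 0.03 -0.05 -0.01] gap 0.0001
per row 1 [ 0.02   0.063 -0.06 ] [ 0.032 -0.049 -0.008]
```

The cover has followed the fingers to about 40° past vertical, as planned. I continue along the arc.

>>> {"op": "carry_out", "data": {
  "increments": [
    [[-0.33, -0.01, -0.33, 0, 0, 0, -1], [-0.29, 0, -0.38, 0, 0, 0, -1], [-0.19, 0, -0.44, 0, 0, 0, -1], [-0.13, 0, -0.45, 0, 0, 0, -1], [-0.04, 0, -0.46, 0, 0, 0, -1], [-0.14, 0, -0.46, 0, 0, 0, -1], [-0.14, 0, -0.4, 0, 0, 0, -1], [0, 0, 0, 0, 0, 0, -1]]
  ]
}}

```text
clock: 24.7
position: [0.5429, 0.181, 0.1254]
orientation: [0.679, 0.734, -0.004, -0.001]
wrist_force: [0.0, -0.8, 0.2]
finger_gap: -0.0001
grasp_force: 0.0
```

```bash
cat > a.py <<'E'
from h import *
from cell import *
s=snapshot("scene");X=cloud(s);R,t=tray(q0)
m=(s["color"][...,0]>90)&(s["color"][...,1]<55)&(X[...,2]>.05)&(abs(X[...,1]-.18)<.05)&(X[...,0]>.5)&(X[...,0]<.72)
m[230:]=0
l=R.inv().apply(X[m]-t)
print(m.sum(),np.median(l,0),"angle",(np.median(l,0)[2]-.037)/.147)
print("tip tray",R.inv().apply(state()["position"]+[0,0,-.008]-t),state()["wrist_force"])
cv2.imwrite("pics/%s.png"%__import__("sys").argv[1],cv2.resize(s["color"][90:230,270:420,::-1],None,fx=4,fy=4,interpolation=cv2.INTER_CUBIC))
E
python3 a.py s7
```

```text
207 [ 0.0741396  -0.01311227  0.30703047] angle 1.836941961564047
tip tray [-0.00276258  0.00075794  0.05121754] [0.86138345 0.51574115 0.01873771]
```

>>> {"op": "carry_out", "data": {
  "increments": [
    [[0.07, 0, -0.1, 0, 0, 0, -1], [0.07, 0, -0.1, 0, 0, 0, -1], [0, 0, 0, 0, 0, 0, -1]]
  ]
}}

```text
clock: 25.12
position: [0.5501, 0.1813, 0.1188]
orientation: [0.679, 0.734, -0.003, -0.002]
wrist_force: [-6.0, -0.0, 13.5]
finger_gap: 0.0003
grasp_force: 7.4
```

```bash
python3 a.py s8
```

```text
235 [ 0.08028885 -0.01528151  0.29806595] angle 1.7759588717121206
tip tray [9.81355573e-05 4.79688025e-04 4.17833155e-02] [-5.16643538 -1.03345534 13.2976674 ]
```

View pics/s8.png

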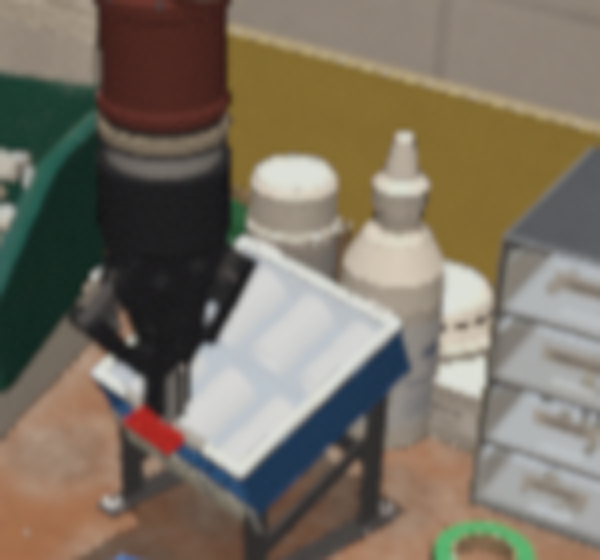

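The cover lies flat on the walls, and 14 N of reaction square to it shows it is seated. I retreat and check.

>>> {"op": "carry_out", "data": {
  "increments": [
    [[-0.15, 0, 0.37, 0, 0, 0, -1], [-0.3, 0, 0.6, 0, 0, 0, -1], [-0.6, 0, 0.8, 0, 0, 0, -1], [-0.6, 0, 0.6, 0, 0, 0, -1], [0, 0, 0, 0, 0, 0, -1]]
  ]
}}

```text
clock: 25.8
position: [0.4675, 0.1817, 0.2378]
orientation: [0.679, 0.734, -0.0, -0.0]
wrist_force: [0.1, -0.2, -0.2]
finger_gap: 0.0001
grasp_force: 0.0
```

Run:
```python
from h import *
from cell import *
s=snapshot("scene");X=cloud(s);R,t=tray(q0);l=R.inv().apply(X.reshape(-1,3)-t).reshape(400,640,3)
m=(s["color"][...,0]>s["color"][...,1]*2.)&(abs(l[...,0]+.01)<.015)&(abs(l[...,1])<.03)&(abs(l[...,2]-.037)<.03)
print("tab",m.sum(),np.median(l[m],0))
m=(abs(l[...,1])<.06)&(l[...,0]>.0)&(l[...,0]<.13)&(l[...,2]>.025)&(l[...,2]<.06);p=l[m];A=np.c_[p[:,0],np.ones(len(p))]
print(len(p),np.linalg.lstsq(A,p[:,2],rcond=None)[0],state()["wrist_force"],state()["position"])
```

```text
tab 84 [-0.01229115 -0.00139083  0.03998615]
1804 [-7.78222904e-06  3.78437657e-02] [ 0.60312351  0.10053814 -0.67349856] [0.46799215 0.18139586 0.23636753]
```

The cover plane is parallel to the floor (slope 0.000) at 37.8 mm, so it is closed.

```bash
python3 -c "
from cell import *
print(sign_off())"
```

```text
the job is handed in; nothing more can be done
None
```

The job is handed in: all three couplings lie in the front row, one per lane with their lower ends 3.5–6 mm from the lip, the cover measured flat and closed, and the robot is clear of everything at about 26 s of the 58 s allowed; the hand-in returned no verdict.

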